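# Pack and tally the old circuit breakers

## Robot

A 6-joint arm with a two-finger parallel gripper is mounted at the origin on the work surface. World frame = base frame: x ahead of the robot, y to its left, z up, the work surface at z = 0. Lengths are in mm, angles in degrees, forces in N, time in s.
With the tool pointing down it reaches from about 350 to 850 mm from the base axis. Payload 8.1 kg.
Tool frame: the origin (TCP) lies between the finger pads; the fingertips stand 22 mm ahead of it and the grasp point (between the pads) lies 3 mm ahead of it; z points along the fingers, y is the line along which they close (so a half turn about z gives the same grasp; the last joint's range is limited). The gripper opens to 85 mm and grips with 20 to 120 N. Pads are 22 mm wide; open, the fingers measure 114 mm over their backs; the gripper's body (76 mm by 85 mm) begins 54 mm behind the grasp point. The pads swing forward as they close: fully open they stand 13 mm farther back than shut.
Start: joints at [-70.726, 7.471, 85.268, -0, 87.261, -4.893], TCP at [245.662, -547.408, 253.292] pointing down, gripper open.
Joint ranges: [-169.43, 169.43], [-51.17, 129.36], [1.28, 143.12], [-76.62, 256.62], [0, 156.53], [-152.29, 152.29]. Speed limits (degrees/s): [136.94, 136.94, 159.86, 180, 180, 180].

## Interface

Orientations are given as [roll, pitch, yaw] about the fixed x, y, z axes, in that order (R = Rz(yaw) Ry(pitch) Rx(roll)).
In Python, from bench import r, vision gives the robot as it stands.
- The arm moves only by the tool step_arm, never from a script. Its argument "targets" is a list that holds one entry, the list of rows, each a list of 6 numbers: the shift along the world's x, y, z in mm, then the turn, a rotation vector about the world's x, y, z in rad. In form: [[[x, y, z, rx, ry, rz], ...]]. A call has 1 to 12 rows; each row is the pose to reach, as a shift and turn from the pose commanded when the call began; what a row does not reach only later rows make up. A row lasts 1/12 s, in which the tool goes at most 41.7 mm and 7.16 degrees, less where a joint would pass 70% of its speed; a pose out of reach is approached as far as the arm can. A call with a gripper value outside its range is refused whole. "fingers" is the gripper's target within -1 to 1 (shut at 1, half-way at 0, fully open at -1), set as the call begins (left out, the last holds). The fingers move at their own pace and stop on an object; "newtons" is the grip in N (left out, the last holds). Time passes only in rows, so rows that repeat a pose let the fingers close. It gives the time, the measured TCP pose, the force, the opening and the grip force at its end, in the units of the state.
- r.sense(): the state, without advancing time (a new reading comes with each control period).
- vision.snapshot(name): name is "scene" or "top" or "wrist"; returns a dict with "img" (400x640x3 uint8, blue, green, red), "mtx" (3x3 intrinsics, pixels), "D" ([k1, k2, p1, p2, k3] as OpenCV has them; the pictures are not rectified), "eye" and "attitude" of the camera in the world. Camera axes: x right, y up, looking along -z (the intrinsics and any distortion apply to the point x, -y, -z); pixel columns grow to the right and rows downward; lengths in mm; the calibration is good to about 2 mm. A picture is of the moment at which its call begins. There is no depth.
- r.hand_in(): hands the job in; it is judged then, once.
The state is a dict: "time": time; "joint_pos": joint angles; "qd": joint speeds; "joint_efforts": joint torques, N m; "tool_pos": TCP position; "tcp_rot": TCP orientation; "ft_force": force on the tool from outside, world axes, zero at the start; "wrist_torque": the same for the moment, N m; "finger_gap": finger opening in mm; "grip_force": force on a finger pad.
Only numpy, scipy, OpenCV 4.12 (cv2) and the standard library are available. Lean on these libraries where they do the work, as an engineer would, in place of code of your own. Each camera call takes 0.05 s, during which the arm holds its last target. There are 200 camera calls.

## Task

Pack all the old circuit breakers standing on the hall cabinet into the open steel case, each standing toggle-up in a compartment of its own, and for every breaker you pack give the tally counter's lever one full stroke - all the way to its stop, then let it spring back - so that its dial has gone up by exactly the number of breakers. Then shut the lid and, after that, swing the hasp down over its staple. Leave the potted plant, the screwdriver and the roll of tape where they are.

Things in the scene. Friction and masses are not known exactly. Their poses are not given: they have to be found in the camera images.
- breaker1: An old two-pole modular circuit breaker, white plastic with a black toggle, 0.24 kg; may be absent (None). It stands on its back, toggle up. Lower block 85 (its x) x 36 (its y) x 44 mm high; above it the narrower nose, 45 x 36 mm, rises from 44 to 66 mm; the toggle on the nose ends at 76 mm. Origin: centre of the underside, z up. Take it across the 36 mm width, by the nose, from above.
- breaker2: Another breaker, the same as breaker1; may be absent (None).
- breaker3: Another breaker, the same as breaker1; may be absent (None).
- breaker4: Another breaker, the same as breaker1; may be absent (None).
- case: Grey sheet-steel case, fixed, lid open at the start. Origin: centre of its underside; front faces its -x. Base 117 (x) x 290 (y) mm outside, walls 5 mm, rim 41 mm above the origin, inner floor 5 mm. Three low dividers (tops at 33 mm, 4 mm thick) part it along y into four compartments 66 mm wide (y) and 107 mm long (x). With the lid shut its top is 88 mm above the origin.
- bay1 (a point): Centre of the floor of the first compartment (case y = -106.5 mm). A breaker stands here with its length along the case's x, either way round, one to a compartment.
- bay2 (a point): Centre of the floor of the next compartment (case y = -35.5 mm).
- bay3 (a point): Centre of the floor of the next compartment (case y = 35.5 mm).
- bay4 (a point): Centre of the floor of the next compartment (case y = 106.5 mm).
- lid (a joint): Angle of the case's deep lid: 0 shut, grows as it opens to 1.85 rad, at the start 1.55 to 1.8. A stiff hinge: it stays where it is left and takes about 3 N at its front edge. It closes by being pushed on its outer face from behind, over and down towards the robot, then pressed down on top.
- lid_hinge (a point): Middle of the lid's hinge line, which runs along the case's y at its back upper rim (case x = +58.5, z = 41 mm). With the lid open by q, a point of it that lies a in front of and b above the hinge when shut is at case x = 58.5 - a cos q + b sin q, z = 41 + a sin q + b cos q (mm). The lid is 290 mm wide, a = 0 to 117 mm, its outer face at b = 47 mm.
- lid_front (a point): Middle of the lid's front upper outer edge (a = 117, b = 47 mm).
- hasp (a joint): Angle of the steel hasp on the lid's front: 0 hanging down flat over the staple (lid shut), pi/2 sticking straight out of the lid's front face, at the start 1.5 to 2.1. It stays where it is left (light friction, under 1 N at its end).
- hasp_pivot (a point): Middle of the hasp's hinge line (along the case's y), 4.5 mm in front of the lid's front face, 29 mm below the lid's top face when shut (case x = -63, z = 59 mm).
- hasp_end (a point): Middle of the hasp leaf's free end, 44 mm from the pivot. The leaf is 46 mm wide (y) and 3 mm thick, with a slot 13 mm wide (y) from 23 to 35 mm below the pivot.
- case_staple (a point): Outer end of the staple, a small steel loop 10 mm wide (y) and 4 mm thick that stands 9 mm out of the case's front wall, 30 mm above the case's underside, at y = 0; the hasp's slot goes over it. Its end comes 3 mm out through the closed leaf; press the leaf above or beside it.
- counter: Tally (stroke) counter, fixed. Steel base plate 110 x 110 x 8 mm, grey drum 76 mm in diameter up to 51 mm above the origin (centre of the underside), a white dial with ten ticks on top. A small reset knob at its +x side is not to be used.
- tally_lever (a joint): Angle of the counter's sprung lever about the drum's vertical axis: 0 at rest, grows anticlockwise seen from above to its stop at 0.778 rad. The spring takes 1.5 N at rest and 3.5 N at the stop (on the pin) and swings it back when let go.
- lever_pin (a point): Top centre of the upright black thumb pin (14 mm in diameter, from 22 to 62 mm above the work surface) at the lever's end, 79 mm from the axis. At rest it lies 2.75 rad anticlockwise from the counter's +x (nearly at its -x side), at the stop 3.53 rad. The flat lever arm below it is 27 mm high at its top. The pin can be pushed with the closed fingers or pinched.
- tally_wheel (a joint): Angle of the dial's pointer since the start (0: it stands on the third tick, earlier ones being counted already). Grows anticlockwise by 0.628 rad (one tick) with each full stroke, during the last 0.63 rad of it, and cannot be worked back. A stroke broken off early is completed by the next full one; one broken off within 0.15 rad of the stop counts by itself.
- counter_axis (a point): Centre of the dial's top, on the axis of lever and pointer, 51 mm above the work surface.
- plant: Bystander: succulent in a white ceramic pot 74 mm in diameter, 70 mm high, about 110 mm with its leaves; origin: centre of the underside.
- screwdriver: Bystander: screwdriver 200 mm long lying on the cabinet; origin in its middle, on the surface, its x along it.
- tape: Bystander: black roll of tape lying flat, 66 mm in diameter, 19 mm high; origin: centre of the underside.
There are look-alikes about, which are no part of the job. What is shaped like the breaker4 but yellow is not meant.

How it is judged (in metres and radians):
On the way, in this order (a step that is already met when the one before it is completed fails the run):
1. every breaker stands toggle-up on the floor of the case, in a compartment (z of breaker1 in the frame of case between 0 and 0.01 m and angle between each of breaker1, breaker2, breaker3, breaker4's own z axis and vertical below 0.12 rad and x of breaker1 in the frame of case between -0.055 and 0.055 m and y of breaker1 in the frame of case between -0.14 and 0.14 m and z of breaker2 in the frame of case between 0 and 0.01 m and x of breaker2 in the frame of case between -0.055 and 0.055 m and y of breaker2 in the frame of case between -0.14 and 0.14 m and z of breaker3 in the frame of case between 0 and 0.01 m and x of breaker3 in the frame of case between -0.055 and 0.055 m and y of breaker3 in the frame of case between -0.14 and 0.14 m and z of breaker4 in the frame of case between 0 and 0.01 m and x of breaker4 in the frame of case between -0.055 and 0.055 m and y of breaker4 in the frame of case between -0.14 and 0.14 m), for 0.2 s.
2. the lid is shut on them (all of step 1 and value of joint lid below 0.04 rad), for 0.2 s.
3. the hasp is swung down over the staple (value of joint lid below 0.04 rad and value of joint hasp below 0.18 rad), for 0.2 s.
At the end, for the whole second after the job is handed in: Every breaker upright (0.12 rad) on the case floor; dial advanced by one 36-degree step per breaker (within 0.3 step); lever back at rest (below 0.08 rad); lid shut (below 0.04 rad), then hasp down over the staple (below 0.18 rad) (all of step 1 and all of step 3 and linear speed of each of breaker1, breaker2, breaker3, breaker4 below 0.02 m/s and value of joint tally_lever below 0.08 rad and value of joint tally_wheel between 1.696 and 2.702 rad and (value of joint tally_wheel above 2.325 rad or (value of joint tally_lever below 9 rad and height (world z) of breaker1 below -100 m) or (value of joint tally_lever below 9 rad and height (world z) of breaker2 below -100 m) or (value of joint tally_lever below 9 rad and height (world z) of breaker3 below -100 m) or (value of joint tally_lever below 9 rad and height (world z) of breaker4 below -100 m)) and (value of joint tally_wheel below 2.073 rad or not (value of joint tally_lever below 9 rad and height (world z) of breaker1 below -100 m)) and (value of joint tally_wheel below 2.073 rad or not (value of joint tally_lever below 9 rad and height (world z) of breaker2 below -100 m)) and (value of joint tally_wheel below 2.073 rad or not (value of joint tally_lever below 9 rad and height (world z) of breaker3 below -100 m)) and (value of joint tally_wheel below 2.073 rad or not (value of joint tally_lever below 9 rad and height (world z) of breaker4 below -100 m))); the robot touches nothing.
It fails at once if the potted plant is shifted more than 3 cm or tipped (distance of plant from where it was at the start of the episode above 0.03 m or angle between plant's own z axis and vertical above 0.4 rad).
It fails at once if the screwdriver is shifted more than 3 cm (distance of screwdriver from where it was at the start of the episode above 0.03 m).
It fails at once if the roll of tape is shifted more than 3 cm (distance of tape from where it was at the start of the episode above 0.03 m).
Of breaker1, breaker2, breaker3, breaker4 only 3 to 4 are there at a start; the rules pass over those that are not, and their reading is None.
At some moment in a run one of breaker1, breaker2, breaker3, breaker4 may be knocked a few centimetres aside while the robot is not near it.
It also fails if it takes over 210 s, if anything falls off the work surface, if the arm or the gripper's body presses on something with over 40 N, if the wrist force passes 120 N, or if a joint passes its speed limit or range.

## Working session

There is one attempt and no reset: what is moved stays moved. The work goes in short steps, Python scripts to look and compute and a tool call to move; the robot and the scene stay as the last step left them, time stands still between calls to the robot, and variables do not carry over. Pictures are saved under pics/ and viewed, at most 14 in all, crops included, and the job is handed in when it is done.

Besides the shell and the picture viewer there is one more tool, called as name(argument=value, ...) on one line, values as JSON. step_arm: Moves the arm, as the interface text tells. Its arguments: {"type":"object","properties":{"targets":{"type":"array"},"fingers":{"type":"number"},"newtons":{"type":"number"}},"required":["targets"]}

```bash
ls; mkdir -p pics
cat > h.py <<'E'
import numpy as np, cv2
from bench import r, vision
def snap(name, fn=None):
    s=vision.snapshot(name)
    if fn: cv2.imwrite('pics/'+fn,s['img'])
    return s
E
python3 - <<'E'
from h import *
print(r.sense())
for n in('scene','top'):
    s=snap(n,n+'0.png'); print(n,s['mtx'],s['D'],s['eye'],s['attitude'])
E
```

```text
pics
{'time': 0.0, 'joint_pos': array([-7.07246565e+01,  7.51514461e+00,  8.53303308e+01,  2.96159590e-04,
        8.72596000e+01, -4.89140535e+00]), 'qd': array([-0.058386  ,  0.02678778,  0.03975404, -0.0431813 , -0.09050859,
       -0.09732596]), 'joint_efforts': array([ 1.91993502e-05, -5.69393992e+01, -5.00558925e+01, -6.19837442e-05,
        1.49103825e-02,  3.26368513e-05]), 'tool_pos': array([ 245.50683633, -546.91979395,  252.23391663]), 'tcp_rot': array([-1.79895332e+02, -9.25422623e-03,  2.41667259e+01]), 'ft_force': array([ 0.69791025, -0.71292768,  0.01850343]), 'wrist_torque': array([ 0.00150511, -0.02062138, -0.01960562]), 'grip_force': 0.0, 'finger_gap': 85.09695758780306}
scene [[504.0460941    0.         309.29731067]
 [  0.         504.0460941  202.73508808]
 [  0.           0.           1.        ]] [-0.00347007  0.          0.          0.          0.        ] [ 985.44150376 -838.44664324 1002.73857179] [44.93930163  0.70135281 30.94573956]
top [[370.14178355   0.         321.84039357]
 [  0.         370.14178355 202.8972461 ]
 [  0.           0.           1.        ]] [-0.0845551  0.         0.         0.         0.       ] [ 446.12779135  -59.62092459 1019.95865244] [  4.50722306   0.98895726 -89.72194119]
```

View pics/scene0.png

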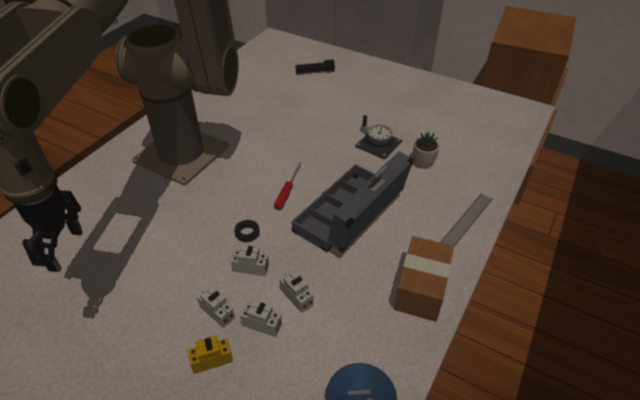

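View pics/top0.png

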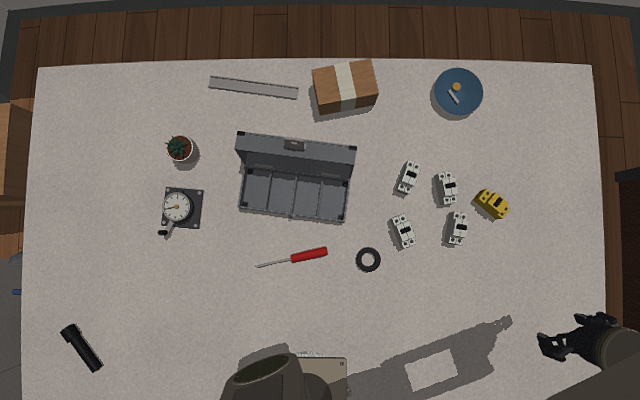

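```bash
cat >> h.py <<'E'
from scipy.spatial.transform import Rotation as Ro
def ray(s,px):
    p=cv2.undistortPoints(np.array([[px]],float),s['mtx'],s['D'])[0,0]
    d=Ro.from_euler('xyz',s['attitude'],degrees=True).apply([p[0],-p[1],-1]); return np.array(s['eye']),d
def onz(s,px,z):
    e,d=ray(s,px); return e+d*(z-e[2])/d[2]
def proj(s,P):
    R=Ro.from_euler('xyz',s['attitude'],degrees=True).as_matrix()
    c=(np.atleast_2d(P)-s['eye'])@R; c=c*[1,-1,-1]
    return cv2.projectPoints(c,np.zeros(3),np.zeros(3),s['mtx'],s['D'])[0][:,0]
def toggles(s,box,thr=60):
    x0,y0,x1,y1=box; g=s['img'][y0:y1,x0:x1].max(2)
    n,l,st,c=cv2.connectedComponentsWithStats((g<thr).astype(np.uint8))
    return [(c[i]+[x0,y0],st[i]) for i in range(1,n) if st[i][4]>=8]
E
python3 - <<'E'
from h import *
s=snap('top')
im=s['img']
a=cv2.resize(im[150:255,380:520],None,fx=5,fy=5,interpolation=cv2.INTER_CUBIC)
cv2.imwrite('pics/c1.png',a)
b=cv2.resize(im[120:245,150:360],None,fx=3.8,fy=3.8,interpolation=cv2.INTER_CUBIC)
cv2.imwrite('pics/c2.png',b)
E
```

```text
(no output)
```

View pics/c1.png

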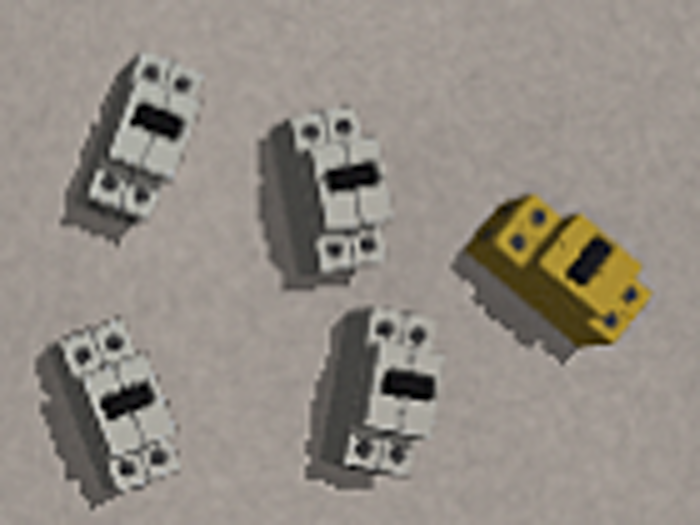

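View pics/c2.png

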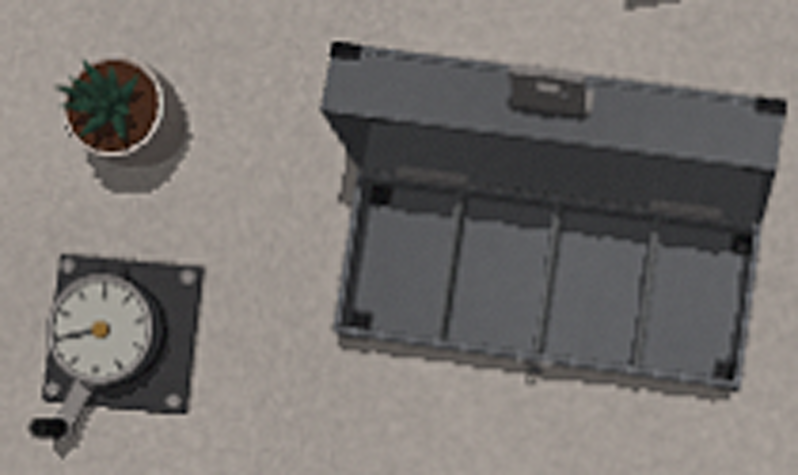

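Run:
```python
from h import *
np.set_printoptions(precision=1,suppress=True)
s=snap('top')
f1=lambda p:(np.array(p)+.5)/5-.5+[380,150]
f2=lambda p:(np.array(p)+.5)/3.8-.5+[150,120]
D=dict(A=[(152,71),(184,84),(109,183),(142,196),(157,122)],B=[(311,131),(345,127),(334,249),(368,245),(353,176)],
C=[(82,355),(114,342),(126,469),(158,458),(127,400)],D=[(384,329),(417,334),(364,449),(397,455),(408,384)])
for k,v in D.items():
    P=np.array([onz(s,f1(p),44) for p in v[:4]]); d=P[:2].mean(0)-P[2:].mean(0)
    print(k,P.mean(0),'yaw',np.degrees(np.arctan2(d[1],d[0])),np.linalg.norm(d),'tog',onz(s,f1(v[4]),76))
for n,p,z in [('FL',(338,333),41),('FR',(738,388),41),('BL',(360,185),41),('BR',(758,228),41),('staple',(533,376),30),('hub',(100,329),51),('pin',(38,427),62),('pinR',(65,427),22),
 ('plFar',(62,256),8),('plFarR',(203,266),8),('plNR',(187,411),8),('plant',(112,105),70),('lidFL',(330,43),0),('lidFR',(785,105),0)]:
    print(n,onz(s,f2(p),z))
for n,p in [('tape',(368,260)),('sdtip',(257,267)),('sdend',(327,251))]: print(n,onz(s,p,10))
```

```text
A [ 595.  -274.1   44. ] yaw -21.48980983512543 64.87633410090056 tog [ 596.  -272.5   76. ]
B [ 566.2 -377.2   44. ] yaw 9.766497061887678 64.2099374314885 tog [ 568.5 -374.    76. ]
C [ 450.1 -258.    44. ] yaw 20.593116892963035 64.50560527213577 tog [ 453.  -255.1   76. ]
D [ 457.8 -402.4   44. ] yaw -10.69494461827221 64.82506569939244 tog [ 461.3 -400.3   76. ]
FL [510.7 180.2  41. ]
FR [ 473.5 -100.7   41. ]
BL [616.  166.9  41. ]
BR [ 585.7 -114.7   41. ]
staple [481.6  43.3  30. ]
hub [512.2 348.3  51. ]
pin [442.8 386.2  62. ]
pinR [442.9 384.4  22. ]
plFar [569.2 397.7   8. ]
plFarR [561.8 290.    8. ]
plNR [455.4 298.9   8. ]
plant [668.3 338.2  70. ]
lidFL [730.7 202.    0. ]
lidFR [ 683.1 -137.1    0. ]
tape [ 371.  -167.6   10. ]
sdtip [350.  133.9  10. ]
sdend [394.8 -56.4  10. ]
```

The possible targets in the top picture are the white breakers A (410,177), B (449,186), C (404,231) and D (459,227), and the yellow look-alike at (497,203). By the description the four white ones are the job. Crop c1 confirms each is white with a black toggle, and crop c2 shows the case empty and the dial hub at (176,206). Sizes agree: the screw-hole spacing is 64–65 mm on all four, and the pin is 79.1 mm from the hub.

I'm going above D first.

step_arm(targets=[[[212,145,-53,0,0,-0.609],[212,145,-53,0,0,-0.609],[212,145,-53,0,0,-0.609],[212,145,-53,0,0,-0.609],[212,145,-53,0,0,-0.609],[212,145,-53,0,0,-0.609],[212,145,-53,0,0,-0.609],[212,145,-53,0,0,-0.609],[212,145,-53,0,0,-0.609],[212,145,-53,0,0,-0.609]]], fingers=-0.4, newtons=60)

```text
time: 1.03
tool_pos: [457.3, -402.6, 200.2]
tcp_rot: [180.0, 0.0, -10.7]
ft_force: [-0.0, 0.4, -0.2]
finger_gap: 59.9
grip_force: 0.0
```

Run:
```python
from h import *
s=snap('wrist','w1.png'); print(s['mtx'],s['D'],s['eye'],s['attitude'])
print(proj(s,[[461,-400,76],[458,-402,44]]))
q=r.sense();print(q['tool_pos'],q['tcp_rot'],q['finger_gap'],q['joint_pos'])
```

```text
[[344.30594052   0.         316.75591549]
 [  0.         344.30594052 199.12684178]
 [  0.           0.           1.        ]] [-0.0720642  0.         0.         0.         0.       ] [ 537.98197738 -418.8291434   320.6735045 ] [-1.86673878e+01 -4.59173316e-02 -1.00646723e+02]
[[310.75927651 194.65445569]
 [314.38621677 185.8230256 ]]
[ 456.98996911 -403.10595925  200.4534074 ] [ 1.79974914e+02  1.07659055e-02 -1.07589180e+01] 59.8398879024493 [-4.62198368e+01  1.05643699e+01  8.74007220e+01 -2.69387689e-02
  8.20291244e+01  5.45428131e+01]
```

View pics/w1.png

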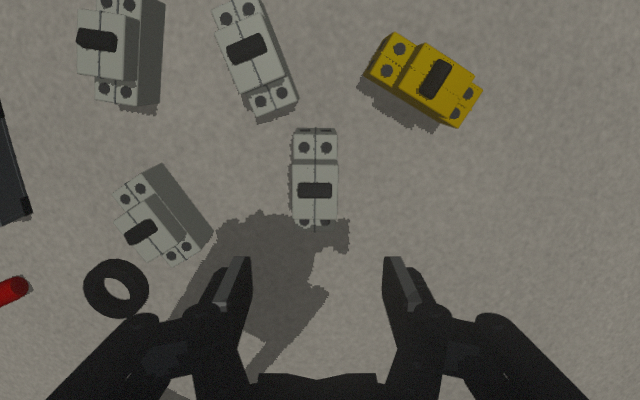

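The wrist picture shows D centred between the fingers: toggle at (314,190), predicted (311,195). The yellow one is to the right at (435,78). I'll take D.

step_arm(targets=[[[1,0,-40,0,0,0],[1,0,-80,0,0,0],[1,0,-110,0,0,0],[1,0,-130,0,0,0],[1,0,-138,0,0,0],[1,0,-138,0,0,0],[1,0,-138,0,0,0]]])

```text
time: 1.67
tool_pos: [458.5, -403.5, 63.4]
tcp_rot: [180.0, -0.0, -10.8]
ft_force: [-0.9, -0.5, 0.5]
finger_gap: 59.9
grip_force: 0.0
```

step_arm(targets=[[[0,0,0,0,0,0],[0,0,0,0,0,0],[0,0,0,0,0,0],[0,0,0,0,0,0],[0,0,0,0,0,0],[0,0,0,0,0,0],[0,0,0,0,0,0],[0,0,0,0,0,0]]], fingers=1, newtons=50)

```text
time: 2.33
tool_pos: [459.9, -403.7, 65.0]
tcp_rot: [179.9, -0.2, -10.7]
ft_force: [-0.9, 0.3, 7.4]
finger_gap: 35.2
grip_force: 50.0
```

step_arm(targets=[[[0,0,30,0,0,0],[0,0,65,0,0,0],[0,0,95,0,0,0],[0,0,120,0,0,0],[15,35,125,0,0,0],[30,75,125,0,0,0],[30,116,125,0,0,0],[30,157,125,0,0,0.02],[40,197,125,0,0,0.056],[50,237,125,0,0,0.056],[60,277,125,0,0,0.056],[70,317,125,0,0,0.056]]])

```text
time: 3.33
tool_pos: [528.9, -83.5, 188.3]
tcp_rot: [180.0, -0.1, -7.5]
ft_force: [1.3, -0.1, -2.9]
finger_gap: 35.5
grip_force: 51.2
```

step_arm(targets=[[[8,40,0,0,0,0],[16,80,0,0,0,0],[24,120,0,0,0,0],[28,155,0,0,0,0],[30,185,0,0,0,0],[30,210,0,0,0,0],[30,225,0,0,0,0],[30,225,0,0,0,0],[30,225,0,0,0,0],[30,225,0,0,0,0]]])

```text
time: 4.17
tool_pos: [558.7, 139.1, 187.7]
tcp_rot: [180.0, -0.0, -7.5]
ft_force: [-0.1, 0.4, -2.9]
finger_gap: 35.6
grip_force: 51.3
```

Run:
```python
from h import *
np.set_printoptions(precision=1,suppress=True)
s=snap('wrist','w2.png')
q=r.sense();print(q['tool_pos'],q['tcp_rot'],q['finger_gap'],q['joint_pos'])
C=np.array([547.5,34]);ex=np.array([.991,-.131]);ey=np.array([.131,.991])
for x,y,z in [(-58.5,145,41),(-58.5,-145,41),(-58.5,71,33),(-58.5,0,33),(-67.5,0,30),(58.5,145,41)]:
    print((x,y,z),proj(s,[[*(C+x*ex+y*ey),z]]))
```

```text
[558.8 138.8 187.6] [180.   -0.   -7.5] 35.031467892468434 [  8.9   6.   93.8  -0.   80.2 106.4]
(-58.5, 145, 41) [[269.9 251.6]]
(-58.5, -145, 41) [[590.2 249.3]]
(-58.5, 71, 33) [[354.4 247.5]]
(-58.5, 0, 33) [[433.4 247.2]]
(-67.5, 0, 30) [[431.3 254.6]]
(58.5, 145, 41) [[263.6 113. ]]
```

View pics/w2.png

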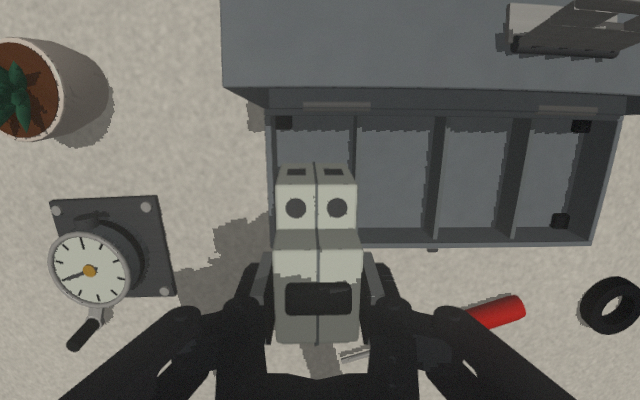

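Wrist picture w2 shows D held upright over bay 4. The case corner is at (592,245) where I predicted (590,249), and the staple at (432,249) where I predicted (431,255). So I'm moving the case centre to about (550.5, 33). Placing now.

step_arm(targets=[[[4,-1,-30,0,0,0],[4,-1,-60,0,0,0],[4,-1,-85,0,0,0],[4,-1,-100,0,0,0],[4,-1,-108,0,0,0],[4,-1,-113,0,0,0],[4,-1,-117,0,0,0],[4,-1,-117,0,0,0],[4,-1,-117,0,0,0]]])

```text
time: 4.97
tool_pos: [563.6, 138.5, 71.5]
tcp_rot: [-180.0, -0.1, -7.5]
ft_force: [-0.3, 0.0, -2.0]
finger_gap: 35.1
grip_force: 51.2
```

step_arm(targets=[[[0,0,0,0,0,0],[0,0,0,0,0,0],[0,0,0,0,0,0],[0,0,0,0,0,0],[0,0,20,0,0,0],[0,0,50,0,0,0],[0,0,80,0,0,0],[0,0,100,0,0,0],[0,0,110,0,0,0],[0,0,110,0,0,0]]], fingers=-0.2)

```text
time: 5.8
tool_pos: [564.5, 138.9, 183.7]
tcp_rot: [-179.9, -0.3, -7.5]
ft_force: [0.2, -0.4, 0.7]
finger_gap: 51.3
grip_force: 0.0
```

Run:
```python
from h import *
np.set_printoptions(precision=1,suppress=True)
s=snap('wrist','w3.png'); q=r.sense();print(q['tool_pos'],q['tcp_rot'],q['finger_gap'])
w=cv2.cvtColor(s['img'],cv2.COLOR_BGR2HSV)
m=cv2.inRange(w,(10,150,120),(25,255,255)); m[:,150:]=0; m[:200]=0
n,l,st,c=cv2.connectedComponentsWithStats(m); i=1+st[1:,4].argmax(); print('hub px',c[i],st[i,4],onz(s,c[i],51))
t=[x for x in toggles(s,(40,290,130,380),50)]; print(t)
```

```text
[563.4 138.7 181.3] [-180.    -0.1   -7.5] 51.30640888950094
hub px [ 88.4 279.2] 101 [514.4 346.8  51. ]
[(array([ 82.4, 342.7]), array([ 27,  36,  32,  34, 487], dtype=int32)), (array([110.3, 361.8]), array([  33,   38,   57,   52, 1529], dtype=int32))]
```

View pics/w3.png

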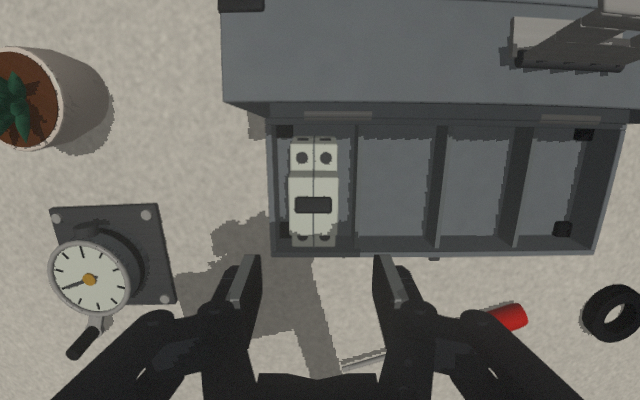

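D stands in bay 4 with its toggle at (313,205). The dial hub is at (88,279), which agrees with the top view within 2 mm. Next is the tally lever: fingers closed, pushing along -y.

step_arm(targets=[[[-10,25,0,0,0,0.12],[-20,50,0,0,0,0.24],[-30,75,0,0,0,0.36],[-40,100,0,0,0,0.48],[-50,125,-10,0,0,0.6],[-60,150,-20,0,0,0.72],[-70,175,-20,0,0,0.84],[-80,200,-30,0,0,0.96],[-90,225,-30,0,0,1.08],[-100,245,-30,0,0,1.2],[-112,265,-30,0,0,1.32],[-124,286,-30,0,0,1.44]]], fingers=1)

```text
time: 6.85
tool_pos: [436.8, 424.5, 147.1]
tcp_rot: [-179.9, 0.2, 75.3]
ft_force: [0.5, -0.5, 0.7]
finger_gap: 0.1
grip_force: 0.0
```

step_arm(targets=[[[0,0,0,0,0,0.12],[0,0,0,0,0,0.26],[0,0,-30,0,0,0.26],[0,0,-60,0,0,0.26],[0,0,-85,0,0,0.26],[0,0,-94,0,0,0.26],[0,0,-94,0,0,0.26],[0,0,-94,0,0,0.26]]])

```text
time: 7.52
tool_pos: [438.0, 424.0, 55.2]
tcp_rot: [-179.9, 0.1, 89.9]
ft_force: [-0.2, 0.1, 0.0]
finger_gap: -0.3
grip_force: 0.0
```

step_arm(targets=[[[0,-20,0,0,0,0],[0,-35,0,0,0,0],[0,-50,0,0,0,0],[0,-60,0,0,0,0],[0,-68,0,0,0,0],[0,-74,0,0,0,0],[0,-74,0,0,0,0],[0,-74,0,0,0,0]]])

```text
time: 8.18
tool_pos: [439.8, 351.2, 57.5]
tcp_rot: [179.9, -0.1, 89.9]
ft_force: [1.4, 4.2, 2.8]
finger_gap: -0.2
grip_force: 1.8
```

step_arm(targets=[[[0,-3,0,0,0,0],[0,-6,0,0,0,0],[0,-6,0,0,0,0]]])

```text
time: 8.43
tool_pos: [439.8, 345.8, 57.1]
tcp_rot: [179.9, -0.1, 89.9]
ft_force: [3.3, 4.8, 0.8]
finger_gap: 0.2
grip_force: 2.7
```

step_arm(targets=[[[0,-2,0,0,0,0],[0,-4,0,0,0,0],[0,-4,0,0,0,0]]])

```text
time: 8.68
tool_pos: [439.9, 345.1, 57.4]
tcp_rot: [179.8, -0.5, 89.9]
ft_force: [4.8, 23.6, -7.6]
finger_gap: 0.1
grip_force: 11.7
```

step_arm(targets=[[[0,25,0,0,0,0],[0,55,0,0,0,0],[0,84,0,0,0,0],[0,84,0,0,0,0],[0,84,0,0,0,0],[0,84,0,0,0,0]]])

```text
time: 9.18
tool_pos: [438.1, 424.0, 55.3]
tcp_rot: [-179.9, 0.1, 89.9]
ft_force: [-0.4, -0.3, -0.9]
finger_gap: 0.1
grip_force: 0.0
```

Run:
```python
from h import *
s=snap('scene'); q=r.sense(); print(q['tool_pos'])
t=snap('top')
a=cv2.resize(s['img'][105:165,345:420],None,fx=6,fy=6,interpolation=cv2.INTER_CUBIC)
b=cv2.resize(t['img'][180:245,145:220],None,fx=6,fy=6,interpolation=cv2.INTER_CUBIC)
cv2.imwrite('pics/c4.png',np.vstack([a,b])[:, :][:780] if 0 else cv2.resize(np.hstack([a,b[:360]]),(800,320)))
```

```text
[438.23227123 423.6223244   55.44284453]
```

View pics/c4.png

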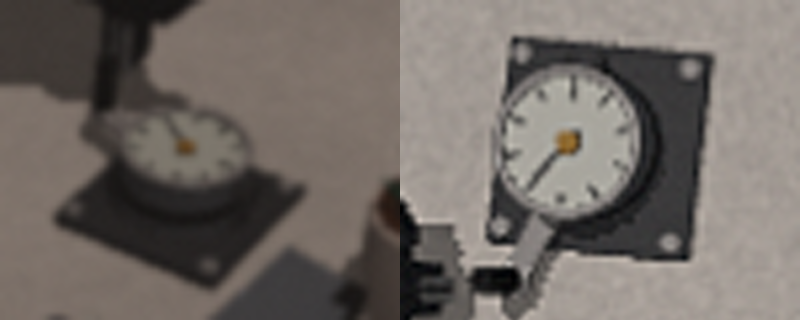

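The dial pointer moved one tick anticlockwise, from left to lower-left, and the lever is back at rest. Now three more strokes.

step_arm(targets=[[[0,-25,0,0,0,0],[0,-50,0,0,0,0],[0,-68,0,0,0,0],[0,-78,0,0,0,0],[0,-83,0,0,0,0],[0,-83,0,0,0,0],[0,-83,0,0,0,0]]])

```text
time: 9.87
tool_pos: [439.1, 345.1, 56.7]
tcp_rot: [179.9, -0.5, 89.8]
ft_force: [2.5, 23.4, -13.6]
finger_gap: 0.4
grip_force: 12.0
```

step_arm(targets=[[[0,28,0,0,0,0],[0,55,0,0,0,0],[0,83,0,0,0,0],[0,83,0,0,0,0],[0,83,0,0,0,0],[0,83,0,0,0,0]]])

```text
time: 10.37
tool_pos: [438.5, 423.7, 55.9]
tcp_rot: [-180.0, 0.1, 89.9]
ft_force: [-0.3, -0.7, -0.3]
finger_gap: -0.1
grip_force: 0.0
```

step_arm(targets=[[[0,-25,0,0,0,0],[0,-50,0,0,0,0],[0,-68,0,0,0,0],[0,-78,0,0,0,0],[0,-83,0,0,0,0],[0,-83,0,0,0,0],[0,-83,0,0,0,0]]])

```text
time: 10.95
tool_pos: [439.0, 345.1, 56.7]
tcp_rot: [179.9, -0.5, 89.8]
ft_force: [3.3, 25.7, -14.2]
finger_gap: 0.1
grip_force: 12.9
```

step_arm(targets=[[[0,28,0,0,0,0],[0,55,0,0,0,0],[0,83,0,0,0,0],[0,83,0,0,0,0],[0,83,0,0,0,0],[0,83,0,0,0,0]]])

```text
time: 11.45
tool_pos: [438.5, 423.4, 55.8]
tcp_rot: [-180.0, 0.1, 89.9]
ft_force: [0.5, 0.0, -0.6]
finger_gap: -0.0
grip_force: 0.0
```

step_arm(targets=[[[0,-25,0,0,0,0],[0,-50,0,0,0,0],[0,-68,0,0,0,0],[0,-78,0,0,0,0],[0,-83,0,0,0,0],[0,-83,0,0,0,0],[0,-83,0,0,0,0]]])

```text
time: 12.03
tool_pos: [439.0, 345.1, 56.6]
tcp_rot: [179.9, -0.5, 89.8]
ft_force: [3.6, 26.1, -14.5]
finger_gap: 0.3
grip_force: 13.1
```

step_arm(targets=[[[0,28,0,0,0,0],[0,55,0,0,0,0],[0,83,0,0,0,0],[0,83,0,0,0,0],[0,83,0,0,0,0],[0,83,0,0,0,0],[0,83,40,0,0,0],[0,83,80,0,0,0],[0,83,110,0,0,0],[0,83,110,0,0,0]]])

```text
time: 12.87
tool_pos: [442.3, 425.7, 175.0]
tcp_rot: [179.5, -0.4, 89.8]
ft_force: [1.2, 0.2, 1.1]
finger_gap: 0.4
grip_force: 0.0
```

```bash
cat >> h.py <<'E'
def tog(s,box,thr=50,amin=20,z=76):
    x0,y0,x1,y1=box; g=s['img'][y0:y1,x0:x1].max(2)
    k=4; g=cv2.resize(g,None,fx=k,fy=k,interpolation=cv2.INTER_CUBIC)
    cs,_=cv2.findContours((g<thr).astype(np.uint8),cv2.RETR_EXTERNAL,cv2.CHAIN_APPROX_NONE)
    for c in cs:
        if cv2.contourArea(c)<amin*k*k: continue
        (cx,cy),(w,h),a=cv2.minAreaRect(c); b=cv2.boxPoints(((cx,cy),(w,h),a)); b=(b+.5)/k-.5+[x0,y0]
        P=np.array([onz(s,p,z) for p in b]); e=[P[1]-P[0],P[2]-P[1]]; L=[np.linalg.norm(v) for v in e]
        d=e[int(L[1]>L[0])]; yaw=(np.degrees(np.arctan2(d[1],d[0]))-90+90)%180-90
        print('px',b.mean(0).round(1),'pos',P.mean(0)[:2].round(1),'yaw',round(yaw,1),'size',np.round(L,1))
E
python3 - <<'E'
from h import *
t=snap('top'); tog(t,(385,150,520,260))
b=cv2.resize(t['img'][180:245,145:220],None,fx=4,fy=4,interpolation=cv2.INTER_CUBIC)
cv2.imwrite('pics/c5.png',b)
E
```

```text
px [404.9 229.6] pos [ 453.1 -254.7] yaw 22.7 size [26.2 11.7]
px [497.3 201.8] pos [ 525.  -497.4] yaw 51.3 size [25.9 11.2]
px [442.7 175.5] pos [ 592.5 -354.9] yaw 10.4 size [26.3 11.4]
px [411.  173.7] pos [ 596.8 -272.5] yaw -19.5 size [11.9 24.7]
```

View pics/c5.png

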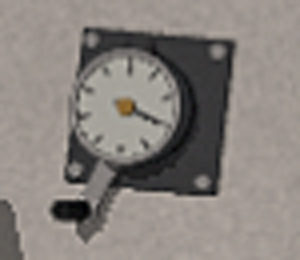

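The pointer has moved four ticks in total. B was knocked to about (592,-355). Next I'll take A.

step_arm(targets=[[[0,-40,5,0,0,-0.12],[0,-80,10,0,0,-0.24],[0,-120,15,0,0,-0.36],[0,-160,20,0,0,-0.48],[0,-200,24,0,0,-0.6],[0,-240,24,0,0,-0.72],[0,-280,24,0,0,-0.84],[0,-320,24,0,0,-0.96],[0,-360,24,0,0,-1.08],[0,-400,24,0,0,-1.2],[0,-440,24,0,0,-1.32],[0,-480,24,0,0,-1.44]]], fingers=-0.4)

```text
time: 13.92
tool_pos: [436.8, -57.9, 188.9]
tcp_rot: [-180.0, 0.1, 7.0]
ft_force: [1.0, -0.2, 0.2]
finger_gap: 59.7
grip_force: 0.0
```

step_arm(targets=[[[10,-40,0,0,0,-0.12],[25,-78,0,0,0,-0.24],[50,-110,0,0,0,-0.36],[78,-140,0,0,0,-0.487],[105,-170,0,0,0,-0.487],[130,-200,0,0,0,-0.487],[150,-215,0,0,0,-0.487],[157,-218,0,0,0,-0.487],[157,-218,0,0,0,-0.487],[157,-218,0,0,0,-0.487]]])

```text
time: 14.75
tool_pos: [594.2, -273.2, 188.7]
tcp_rot: [-180.0, 0.2, -20.6]
ft_force: [-0.0, 0.9, 0.4]
finger_gap: 60.2
grip_force: 0.0
```

Run:
```python
from h import *
s=snap('wrist'); q=r.sense();print(q['tool_pos'],q['tcp_rot'],q['finger_gap'])
tog(s,(120,100,520,260),40,100)
```

```text
[ 594.2266849  -272.76958021  189.20831035] [-1.79978382e+02  1.38289378e-01 -2.05366820e+01] 59.930891736395374
px [165.7 241.5] pos [ 605.3 -156.3] yaw -51.6 size [14.6 21.4]
px [130.3 211.7] pos [ 636.2 -142.7] yaw -5.9 size [15.  11.4]
```

Run:
```python
from h import *
s=snap('wrist','w6.png'); print(proj(s,[[596.8,-272.5,76]]))
tog(s,(230,130,400,250),60,60)
```

```text
[[313.57919157 200.4411187 ]]
px [315.4 194.7] pos [ 600.3 -275.2] yaw -21.6 size [12.2 24.7]
px [304.2 149.6] pos [ 633.5 -279.5] yaw -15.3 size [6.5 6.5]
px [327.5 149.5] pos [ 628.  -294.4] yaw 54.7 size [6.6 6.6]
```

step_arm(targets=[[[1,-1,-40,0,0,0],[1,-1,-75,0,0,0],[1,-1,-105,0,0,0],[1,-1,-122,0,0,0],[1,-1,-128,0,0,0],[1,-1,-128,0,0,0],[1,-1,-128,0,0,0]]])

```text
time: 15.43
tool_pos: [597.0, -274.2, 63.7]
tcp_rot: [180.0, -0.1, -20.5]
ft_force: [1.4, 0.5, 1.1]
finger_gap: 59.8
grip_force: 0.0
```

step_arm(targets=[[[0,0,0,0,0,0],[0,0,0,0,0,0],[0,0,0,0,0,0],[0,0,0,0,0,0],[0,0,0,0,0,0],[0,0,0,0,0,0],[0,0,0,0,0,0],[0,0,0,0,0,0]]], fingers=1)

```text
time: 16.1
tool_pos: [598.2, -275.0, 65.1]
tcp_rot: [180.0, -0.2, -20.5]
ft_force: [-1.6, 3.0, 7.6]
finger_gap: 35.4
grip_force: 49.9
```

step_arm(targets=[[[0,0,30,0,0,0],[0,0,65,0,0,0],[0,0,95,0,0,0],[0,0,120,0,0,0],[0,0,125,0,0,0],[0,0,125,0,0,0]]])

```text
time: 16.6
tool_pos: [598.1, -275.3, 190.4]
tcp_rot: [179.9, -0.3, -20.5]
ft_force: [-1.2, -0.1, -2.5]
finger_gap: 35.2
grip_force: 51.3
```

Run:
```python
from h import *
t=snap('top')
tog(t,(240,160,355,225),45,15,81)
tog(t,(385,150,480,260))
```

```text
px [251.1 185.3] pos [564.8 139.1] yaw -5.6 size [11.2 23. ]
px [344.5 183.4] pos [ 570.3 -100.8] yaw 85.3 size [16.3 14.3]
px [249.7 169.8] pos [605.1 143.6] yaw 19.1 size [22.  12.8]
px [401.  211.8] pos [ 498.8 -245.6] yaw 60.5 size [171.8   5.3]
px [445.9 173.9] pos [ 596.9 -363.7] yaw -10.5 size [29.2 78.7]
px [406.7 155.9] pos [ 643.4 -262.2] yaw -15.0 size [27.9 29.6]
```

step_arm(targets=[[[-15,30,0,0,0,0.05],[-35,65,0,0,0,0.1],[-55,100,0,0,0,0.15],[-70,138,0,0,0,0.2],[-70,178,0,0,0,0.227],[-70,218,0,0,0,0.227],[-65,258,0,0,0,0.227],[-57,295,0,0,0,0.227],[-49,325,0,0,0,0.227],[-44,343,0,0,0,0.227],[-44,343,0,0,0,0.227],[-44,343,0,0,0,0.227]]])

```text
time: 17.65
tool_pos: [551.0, 69.5, 184.1]
tcp_rot: [179.9, 0.3, -7.4]
ft_force: [-0.6, -0.7, -3.2]
finger_gap: 34.9
grip_force: 51.3
```

step_arm(targets=[[[0,0,-30,0,0,0],[0,0,-60,0,0,0],[0,0,-85,0,0,0],[0,0,-100,0,0,0],[0,0,-108,0,0,0],[0,0,-113,0,0,0],[0,0,-117,0,0,0],[0,0,-118,0,0,0],[0,0,-118,0,0,0]]])

```text
time: 18.4
tool_pos: [553.5, 68.3, 70.2]
tcp_rot: [-180.0, -0.1, -7.5]
ft_force: [0.1, 0.3, -3.5]
finger_gap: 35.2
grip_force: 50.7
```

Run:
```python
from h import *
t=snap('top')
tog(t,(385,150,480,260))
q=r.sense();print(q['tool_pos'],q['ft_force'])
```

```text
px [404.9 229.6] pos [ 453.1 -254.7] yaw 22.7 size [26.2 11.7]
px [442.7 175.5] pos [ 592.5 -354.9] yaw 10.4 size [26.1 11.4]
[553.51829952  68.34512659  70.28783102] [-0.35176687 -0.84936283 -3.48855874]
```

step_arm(targets=[[[0,0,-1,0,0,0],[0,0,-1,0,0,0],[0,0,-1,0,0,0]]])

```text
time: 18.7
tool_pos: [553.7, 68.5, 69.9]
tcp_rot: [-180.0, -0.1, -7.5]
ft_force: [-1.5, -0.8, 6.0]
finger_gap: 34.9
grip_force: 51.6
```

step_arm(targets=[[[0,0,0,0,0,0],[0,0,0,0,0,0],[0,0,0,0,0,0],[0,0,0,0,0,0],[0,0,20,0,0,0],[0,0,50,0,0,0],[0,0,85,0,0,0],[0,0,115,0,0,0],[0,0,122,0,0,0],[0,0,122,0,0,0]]], fingers=-0.2)

```text
time: 19.53
tool_pos: [554.9, 68.7, 194.1]
tcp_rot: [-179.9, -0.4, -7.5]
ft_force: [0.0, 0.0, 0.1]
finger_gap: 51.5
grip_force: 0.0
```

step_arm(targets=[[[-12,-38,0,0,0,0.05],[-24,-76,0,0,0,0.1],[-36,-114,0,0,0,0.15],[-48,-152,0,0,0,0.2],[-60,-190,0,0,0,0.25],[-72,-228,0,0,0,0.35],[-84,-266,0,0,0,0.42],[-94,-300,0,0,0,0.497],[-101,-325,0,0,0,0.497],[-101,-326,0,0,0,0.497],[-101,-326,0,0,0,0.497]]], fingers=-0.4)

```text
time: 20.45
tool_pos: [450.4, -258.1, 188.3]
tcp_rot: [-179.9, 0.1, 20.8]
ft_force: [0.6, 0.4, -0.1]
finger_gap: 59.8
grip_force: 0.0
```

Run:
```python
from h import *
s=snap('wrist'); q=r.sense();print(q['tool_pos'],q['tcp_rot'])
tog(s,(230,130,400,250),60,60)
t=snap('top')
tog(t,(240,160,355,225),45,15,81)
tog(t,(385,150,480,260))
```

```text
[ 450.81558415 -257.05545074  188.48345678] [-1.79847682e+02  7.15407372e-02  2.08533361e+01]
px [231.9 217.9] pos [ 417.6 -205. ] yaw -73.7 size [ 3.3 23.7]
px [315.6 194.8] pos [ 456.1 -255.9] yaw 20.9 size [25.  13.3]
px [304.5 149.9] pos [ 483.5 -237.4] yaw -69.6 size [6.3 6.9]
px [327.6 149.7] pos [ 489.2 -252. ] yaw 47.7 size [6.7 6.7]
px [244.  203.5] pos [517.8 156.5] yaw -10.6 size [11.  24.5]
px [278.8 190.3] pos [552.   67.3] yaw -9.3 size [10.9 23.5]
px [251.1 185.3] pos [564.7 139.2] yaw -5.5 size [11.2 23.1]
px [344.6 183.4] pos [ 570.1 -100.8] yaw 84.9 size [16.8 14.3]
px [242.8 187.4] pos [559.5 160.5] yaw 83.1 size [63.8  3.7]
px [249.8 170.7] pos [602.8 143.3] yaw -3.1 size [20.3 25.1]
px [350.5 169.9] pos [ 605.2 -116. ] yaw -74.5 size [19.9 37.5]
px [442.  226.6] pos [ 461.3 -351.1] yaw 56.9 size [187.1   3.3]
px [426.1 210.7] pos [ 502.2 -311. ] yaw 45.9 size [241.2  37.2]
px [442.7 175.5] pos [ 592.6 -354.9] yaw 10.4 size [26.1 11.3]
```

step_arm(targets=[[[0,0,-40,0,0,0],[0,0,-75,0,0,0],[0,0,-105,0,0,0],[0,0,-122,0,0,0],[0,0,-128,0,0,0],[0,0,-128,0,0,0],[0,0,-128,0,0,0]]])

```text
time: 21.13
tool_pos: [452.3, -256.8, 62.9]
tcp_rot: [180.0, -0.0, 21.0]
ft_force: [0.4, 0.1, 0.2]
finger_gap: 59.4
grip_force: 0.0
```

step_arm(targets=[[[0,0,0,0,0,0],[0,0,0,0,0,0],[0,0,0,0,0,0],[0,0,0,0,0,0],[0,0,0,0,0,0],[0,0,0,0,0,0],[0,0,0,0,0,0],[0,0,0,0,0,0]]], fingers=1)

```text
time: 21.8
tool_pos: [453.0, -258.0, 64.4]
tcp_rot: [179.9, -0.1, 21.0]
ft_force: [-1.7, 3.2, 6.7]
finger_gap: 35.1
grip_force: 50.2
```

step_arm(targets=[[[0,0,30,0,0,0],[0,0,65,0,0,0],[0,0,95,0,0,0],[0,0,120,0,0,0],[0,0,125,0,0,0],[0,0,125,0,0,0]]])

```text
time: 22.3
tool_pos: [453.1, -258.5, 190.3]
tcp_rot: [179.7, -0.2, 20.9]
ft_force: [0.7, 0.4, -2.7]
finger_gap: 35.1
grip_force: 50.8
```

step_arm(targets=[[[10,38,0,0,0,-0.05],[20,76,0,0,0,-0.12],[32,114,0,0,0,-0.2],[46,150,0,0,0,-0.28],[60,185,0,0,0,-0.36],[74,220,0,0,0,-0.44],[86,245,0,0,0,-0.497],[91,256,0,0,0,-0.497],[91,256,0,0,0,-0.497],[91,256,0,0,0,-0.497]]])

```text
time: 23.13
tool_pos: [541.7, -1.2, 185.3]
tcp_rot: [180.0, 0.2, -7.4]
ft_force: [0.6, -1.3, -2.5]
finger_gap: 35.2
grip_force: 51.0
```

step_arm(targets=[[[0,0,-30,0,0,0],[0,0,-60,0,0,0],[0,0,-85,0,0,0],[0,0,-100,0,0,0],[0,0,-108,0,0,0],[0,0,-113,0,0,0],[0,0,-117,0,0,0],[0,0,-119,0,0,0],[0,0,-119,0,0,0],[0,0,-119,0,0,0]]])

```text
time: 23.97
tool_pos: [543.7, -1.7, 69.6]
tcp_rot: [-180.0, -0.1, -7.5]
ft_force: [-0.2, -0.6, -2.1]
finger_gap: 34.8
grip_force: 50.8
```

step_arm(targets=[[[0,0,0,0,0,0],[0,0,0,0,0,0],[0,0,0,0,0,0],[0,0,0,0,0,0],[0,0,20,0,0,0],[0,0,50,0,0,0],[0,0,85,0,0,0],[0,0,115,0,0,0],[0,0,122,0,0,0],[0,0,122,0,0,0]]], fingers=-0.2)

```text
time: 24.8
tool_pos: [544.9, -1.6, 194.3]
tcp_rot: [-180.0, -0.4, -7.5]
ft_force: [-0.2, -0.7, 0.1]
finger_gap: 51.0
grip_force: 0.0
```

step_arm(targets=[[[-10,-36,0,0,0,0],[-20,-74,0,0,0,0],[-20,-114,0,0,0,0],[-15,-154,0,0,0,0.05],[-5,-194,0,0,0,0.12],[5,-234,0,0,0,0.2],[18,-272,0,0,0,0.28],[32,-308,0,0,0,0.312],[45,-340,0,0,0,0.312],[49,-355,0,0,0,0.312],[49,-355,0,0,0,0.312],[49,-355,0,0,0,0.312]]], fingers=-0.4)

```text
time: 25.8
tool_pos: [590.7, -356.5, 187.5]
tcp_rot: [-179.8, 0.1, 10.3]
ft_force: [0.2, 0.1, 0.0]
finger_gap: 59.4
grip_force: 0.0
```

Run:
```python
from h import *
s=snap('wrist'); q=r.sense();print(q['tool_pos'],q['tcp_rot'])
tog(s,(230,130,400,250),60,60)
t=snap('top')
tog(t,(240,175,355,225),45,15,81)
```

```text
[ 590.86739456 -355.56279529  188.05489258] [-1.79847343e+02  1.17143383e-01  1.03372093e+01]
px [317.1 195.5] pos [ 596.8 -356.5] yaw 10.4 size [25.3 12.5]
px [329.1 150.5] pos [ 629.9 -358.7] yaw -78.8 size [6.8 7.4]
px [305.9 150.2] pos [ 627.3 -343.1] yaw -57.3 size [6.8 6.9]
px [305.8 193.6] pos [543.8  -2.1] yaw -8.6 size [11.  22.9]
px [278.8 190.3] pos [552.   67.3] yaw -9.3 size [10.7 23.5]
px [251.1 185.3] pos [564.8 139.1] yaw -5.6 size [11.2 23. ]
px [344.5 183.5] pos [ 569.9 -100.6] yaw 87.0 size [16.8 14.2]
```

step_arm(targets=[[[0,0,-40,0,0,0],[0,0,-75,0,0,0],[0,0,-105,0,0,0],[0,0,-122,0,0,0],[0,0,-128,0,0,0],[0,0,-128,0,0,0],[0,0,-128,0,0,0]]])

```text
time: 26.48
tool_pos: [592.2, -355.9, 63.5]
tcp_rot: [180.0, -0.0, 10.4]
ft_force: [0.5, -0.1, -0.0]
finger_gap: 59.6
grip_force: 0.0
```

step_arm(targets=[[[0,0,0,0,0,0],[0,0,0,0,0,0],[0,0,0,0,0,0],[0,0,0,0,0,0],[0,0,0,0,0,0],[0,0,0,0,0,0],[0,0,0,0,0,0],[0,0,0,0,0,0]]], fingers=1)

```text
time: 27.15
tool_pos: [593.1, -357.1, 65.2]
tcp_rot: [179.9, -0.2, 10.4]
ft_force: [-1.1, 2.0, 7.2]
finger_gap: 35.0
grip_force: 50.9
```

step_arm(targets=[[[0,0,30,0,0,0],[0,0,65,0,0,0],[0,0,95,0,0,0],[0,0,120,0,0,0],[0,0,125,0,0,0],[0,0,125,0,0,0]]])

```text
time: 27.65
tool_pos: [593.2, -357.5, 191.1]
tcp_rot: [179.7, -0.3, 10.4]
ft_force: [0.3, -0.6, -3.1]
finger_gap: 34.8
grip_force: 51.0
```

step_arm(targets=[[[-15,35,0,0,0,-0.05],[-33,72,0,0,0,-0.1],[-52,108,0,0,0,-0.15],[-68,145,0,0,0,-0.2],[-72,185,0,0,0,-0.25],[-70,222,0,0,0,-0.312],[-65,255,0,0,0,-0.312],[-60,275,0,0,0,-0.312],[-58,284,0,0,0,-0.312],[-58,284,0,0,0,-0.312],[-58,284,0,0,0,-0.312]]])

```text
time: 28.57
tool_pos: [532.9, -72.6, 185.8]
tcp_rot: [180.0, 0.1, -7.5]
ft_force: [0.1, -0.0, -2.7]
finger_gap: 35.2
grip_force: 51.1
```

step_arm(targets=[[[0,0,-30,0,0,0],[0,0,-60,0,0,0],[0,0,-85,0,0,0],[0,0,-100,0,0,0],[0,0,-108,0,0,0],[0,0,-113,0,0,0],[0,0,-117,0,0,0],[0,0,-119,0,0,0],[0,0,-119,0,0,0],[0,0,-119,0,0,0]]])

```text
time: 29.4
tool_pos: [534.9, -73.2, 70.2]
tcp_rot: [180.0, -0.2, -7.5]
ft_force: [-3.0, -1.0, 5.0]
finger_gap: 34.7
grip_force: 52.1
```

step_arm(targets=[[[0,0,0,0,0,0],[0,0,0,0,0,0],[0,0,0,0,0,0],[0,0,0,0,0,0],[0,0,20,0,0,0],[0,0,50,0,0,0],[0,0,85,0,0,0],[0,0,115,0,0,0],[0,0,150,0,0,0],[0,-40,180,0,0,0],[0,-80,180,0,0,0],[0,-120,180,0,0,0]]], fingers=-0.2)

```text
time: 30.4
tool_pos: [535.3, -189.9, 252.2]
tcp_rot: [179.9, -0.4, -7.4]
ft_force: [0.9, -0.1, -0.1]
finger_gap: 51.3
grip_force: 0.0
```

Run:
```python
from h import *
t=snap('top'); s=snap('scene'); tog(t,(240,175,355,225),45,15,81)
q=r.sense();print(q['tool_pos'])
a=cv2.resize(t['img'][125:230,225:370],None,fx=3,fy=3,interpolation=cv2.INTER_CUBIC)
b=cv2.resize(s['img'][145:250,285:420],None,fx=2.6,fy=3,interpolation=cv2.INTER_CUBIC)
cv2.imwrite('pics/c6.png',np.hstack([a,b]))
```

```text
px [340.6 216.9] pos [484.5 -90.8] yaw -12.8 size [12.7 14.3]
px [333.8 197. ] pos [535.2 -73.4] yaw -3.9 size [11.2 23.3]
px [305.8 193.6] pos [543.8  -2.1] yaw -8.3 size [11.1 22.9]
px [278.8 190.3] pos [552.   67.3] yaw -9.3 size [10.8 23.5]
px [251.1 185.2] pos [565.  139.2] yaw -4.0 size [11.2 22.9]
px [343.2 183.6] pos [569.7 -97.5] yaw 0.2 size [21.1 16.7]
px [242.8 187.1] pos [560.2 160.5] yaw 82.7 size [62.6  3.4]
[ 533.45825407 -194.34820266  249.20864505]
```

View pics/c6.png

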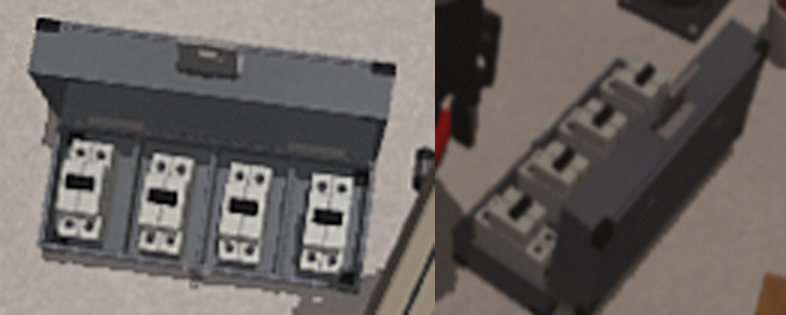

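Crop c6 shows all four breakers upright, one per compartment. The lid is open with the hasp sticking up at its middle. Measuring the lid angle next.

Run:
```python
from h import *
t=snap('top')
C=np.array([549.5,33.3]);ex=np.array([.991,-.131]);ey=np.array([.131,.991])
for n,p,y in [('outL',(238.2,130.8),145),('outR',(355.5,146.5),-145),('inL',(235.5,148.8),145),('inR',(354,164),-145)]:
    e,d=ray(t,p); k=(y-(e[:2]-C)@ey)/(d[:2]@ey); P=e+k*d; print(n,'case x',(P[:2]-C)@ex,'z',P[2])
for q in (1.55,1.6,1.65,1.7,1.75,1.8): print(q,[(58.5-117*np.cos(q)+b*np.sin(q),41+117*np.sin(q)+b*np.cos(q)) for b in(47,0)])
for p in [(312,70),(378,108),(312,115)]: print('box',onz(t,p,0),onz(t,p,100))
```

```text
outL case x 123.49635123397951 z 143.52808503083895
outR case x 133.02189215828224 z 97.42836300605313
inL case x 78.8394496378492 z 141.4847350477594
inR case x 79.52103224639733 z 141.0129120726706
1.55 [(np.float64(103.05684206393796), np.float64(158.9520573169001)), (np.float64(56.06700514703819), np.float64(157.97470041015475))]
1.6 [(np.float64(108.89630345220154), np.float64(156.5777340076955)), (np.float64(61.916344109250794), np.float64(157.9501115558561))]
1.65 [(np.float64(114.60980032772204), np.float64(153.91452655519203)), (np.float64(67.75714399038786), np.float64(157.63320832910853))]
1.7 [(np.float64(120.18305192384241), np.float64(150.96909159104916)), (np.float64(73.57480583257639), np.float64(157.02478282293882))]
1.75 [(np.float64(125.60212801406561), np.float64(147.7487911687245)), (np.float64(79.35478851099057), np.float64(156.12635578425062))]
1.8 [(np.float64(130.85348373036635), np.float64(144.26167436217372)), (np.float64(85.0826450790912), np.float64(154.9401728127488))]
box [910.23758701 -11.42002281   0.        ] [864.73478211 -16.14579298 100.        ]
box [ 796.97428337 -199.60689985    0.        ] [ 762.57617408 -185.88222827  100.        ]
box [776.11295451 -12.53320358   0.        ] [743.76015645 -17.14983396 100.        ]
```

step_arm(targets=[[[40,0,0,0,0,0],[80,0,0,0,0,0],[120,0,0,0,0,0],[154,10,0,0,0,0],[154,45,0,0,0,0],[154,85,0,0,0,0],[154,120,0,0,0,0],[154,127,0,0,0,0],[154,127,0,0,0,0],[154,127,0,0,0,0]]], fingers=1)

```text
time: 31.38
tool_pos: [687.5, -60.8, 248.0]
tcp_rot: [180.0, 0.0, -7.4]
ft_force: [0.1, -1.1, 0.4]
finger_gap: 0.3
grip_force: 0.0
```

step_arm(targets=[[[0,0,-30,0,0,0],[0,0,-60,0,0,0],[0,0,-85,0,0,0],[0,0,-102,0,0,0],[0,0,-108,0,0,0],[0,0,-108,0,0,0],[0,0,-108,0,0,0]]])

```text
time: 31.97
tool_pos: [687.9, -62.9, 141.1]
tcp_rot: [180.0, -0.0, -7.6]
ft_force: [0.5, 0.9, 0.8]
finger_gap: 0.0
grip_force: 0.0
```

Run:
```python
from h import *
s=snap('scene','s7.png'); q=r.sense();print(q['tool_pos'],q['tcp_rot'],q['ft_force'])
cv2.imwrite('pics/s7.png',cv2.resize(s['img'][60:300,240:540],None,fx=2,fy=2,interpolation=cv2.INTER_CUBIC))
```

```text
[688.59845493 -62.80922777 142.22157105] [ 1.79986990e+02 -1.48822738e-01 -7.56995411e+00] [-0.52116224  0.04604947  1.73036129]
```

View pics/s7.png

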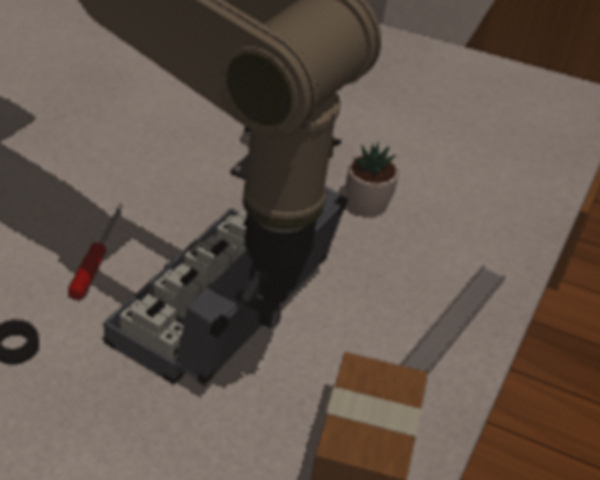

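step_arm(targets=[[[-12,2,4,0,0,0],[-23,3,8,0,0,0],[-33,4,10,0,0,0],[-45,6,15,0,0,0],[-57,8,19,0,0,0],[-70,9,21,0,0,0],[-84,11,22,0,0,0]]])

```text
time: 32.6
tool_pos: [605.8, -51.3, 166.3]
tcp_rot: [180.0, -0.4, -7.5]
ft_force: [3.0, -1.0, -0.7]
finger_gap: 0.1
grip_force: 1.2
```

step_arm(targets=[[[-13,2,-2,0,0,0],[-26,3,-5,0,0,0],[-38,5,-9,0,0,0],[-50,7,-15,0,0,0]]])

```text
time: 32.93
tool_pos: [555.8, -44.7, 151.4]
tcp_rot: [180.0, -0.4, -7.5]
ft_force: [0.3, -1.5, 2.3]
finger_gap: 0.1
grip_force: 1.1
```

step_arm(targets=[[[-10,1,-8,0,0,0],[-20,3,-17,0,0,0],[-28,4,-26,0,0,0],[-34,5,-35,0,0,0],[-34,5,-35,0,0,0]]])

```text
time: 33.35
tool_pos: [518.7, -38.8, 111.9]
tcp_rot: [180.0, 0.0, -7.5]
ft_force: [-0.1, -1.1, -0.6]
finger_gap: 0.1
grip_force: 0.0
```

step_arm(targets=[[[0,0,-2,0,0,0],[0,0,-4,0,0,0],[0,0,-5,0,0,0],[0,0,-5,0,0,0]]])

```text
time: 33.68
tool_pos: [520.9, -39.1, 110.0]
tcp_rot: [180.0, -0.1, -7.5]
ft_force: [-8.8, 1.3, 17.9]
finger_gap: 0.1
grip_force: 8.7
```

The lid is shut: the tip sits at 88.0 mm, the stated lid top. Going above the hasp.

step_arm(targets=[[[0,0,30,0,0,0],[0,0,65,0,0,0],[-15,30,75,0,0,0],[-35,65,75,0,0,0],[-54,100,75,0,0,0],[-60,110,75,0,0,0],[-60,110,75,0,0,0],[-60,110,75,0,0,0]]])

```text
time: 34.35
tool_pos: [460.3, 71.4, 183.0]
tcp_rot: [180.0, -0.1, -7.4]
ft_force: [-0.1, 0.5, 0.7]
finger_gap: -0.1
grip_force: 0.0
```

Run:
```python
from h import *
s=snap('wrist','w8.png'); q=r.sense();print(q['tool_pos'],q['tcp_rot'],q['ft_force'])
C=np.array([549.5,33.3]);ex=np.array([.991,-.131]);ey=np.array([.131,.991])
for n,x,y,z in [('lidL',-58.5,145,88),('lidR',-58.5,-145,88),('piv',-63,23,59),('piv-',-63,-23,59),('end90',-107,0,59),('end2.1',-101,0,81)]: print(n,proj(s,[[*(C+x*ex+y*ey),z]]))
```

```text
[460.58001729  70.78709863 182.84797292] [ 1.79983254e+02 -8.56569186e-02 -7.48002856e+00] [ 0.08415033 -0.44907674 -0.31064312]
lidL [[132.70858648 161.83648808]]
lidR [[571.54118526 163.92573246]]
piv [[319.61469284 159.08541585]]
piv- [[383.11100147 159.37865222]]
end90 [[349.43286025 215.9875653 ]]
end2.1 [[352.57890931 219.46420552]]
```

View pics/w8.png

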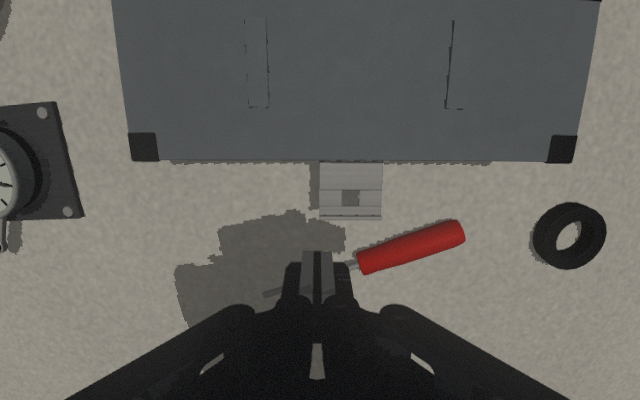

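The lid is shut and the hasp sticks out at (350,190). I'll push it down beside the staple, then inwards.

step_arm(targets=[[[-1,-5,-35,0,0,0],[-1,-5,-65,0,0,0],[-1,-5,-80,0,0,0],[-1,-5,-92,0,0,0],[-1,-5,-104,0,0,0],[-1,-5,-116,0,0,0],[-1,-5,-128,0,0,0],[-1,-5,-134,0,0,0],[-1,-5,-134,0,0,0]]])

```text
time: 35.15
tool_pos: [458.1, 65.1, 46.7]
tcp_rot: [180.0, 0.2, -7.6]
ft_force: [-0.5, -1.1, 0.8]
finger_gap: 0.1
grip_force: 0.0
```

step_arm(targets=[[[5,-1,0,0,0,0],[10,-1,0,0,0,0],[14,-2,0,0,0,0],[17,-2,0,0,0,0],[17,-2,0,0,0,0],[17,-2,0,0,0,0]]])

```text
time: 35.65
tool_pos: [476.3, 64.2, 48.7]
tcp_rot: [-180.0, -0.1, -7.5]
ft_force: [0.0, -0.5, 0.9]
finger_gap: 0.1
grip_force: 0.0
```

step_arm(targets=[[[1,0,0,0,0,0],[3,0,0,0,0,0],[3,0,0,0,0,0]]])

```text
time: 35.9
tool_pos: [478.6, 64.2, 48.2]
tcp_rot: [180.0, 0.0, -7.5]
ft_force: [0.6, 0.3, 0.0]
finger_gap: 0.3
grip_force: 0.0
```

step_arm(targets=[[[1,0,0,0,0,0],[2,0,0,0,0,0],[2,0,0,0,0,0]]])

```text
time: 36.15
tool_pos: [478.8, 64.3, 47.8]
tcp_rot: [180.0, 0.2, -7.5]
ft_force: [-10.1, -0.3, 8.0]
finger_gap: 0.3
grip_force: 5.1
```

step_arm(targets=[[[-15,2,0,0,0,0],[-32,4,0,0,0,0],[-32,4,30,0,0,0],[-32,4,70,0,0,0],[-32,4,110,0,0,0],[-40,-10,150,0,0,0],[-40,-40,170,0,0,0],[-40,-60,170,0,0,0],[-40,-60,170,0,0,0]]])

```text
time: 36.9
tool_pos: [442.1, 1.4, 221.0]
tcp_rot: [179.9, -0.3, -7.6]
ft_force: [-0.1, -0.8, -0.8]
finger_gap: 0.1
grip_force: 0.0
```

Run:
```python
from h import *
s=snap('wrist'); t=snap('top'); w=s['img'][80:330,100:500]
a=cv2.resize(w,(640,400)); b=cv2.resize(t['img'][120:245,140:380],(160*2-160,84)) 
cv2.imwrite('pics/w9.png',a)
q=r.sense();print(q['tool_pos'],q['ft_force'])
```

```text
[440.78409057   3.77371415 218.39247975] [-0.35256415  0.97037872 -0.90612818]
```

View pics/w9.png

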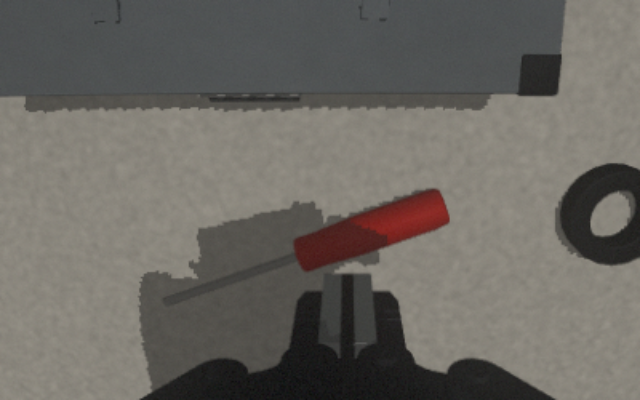

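The hasp hangs flush against the front at (255,97) in the picture, and the screwdriver and tape have not moved. Handing in.

```bash
python3 -c "
from bench import r
print(r.hand_in())"
```

```text
the job is handed in; nothing more can be done
None
```

I packed all four white breakers upright, one to a compartment, gave the tally lever four full strokes (the dial went up four ticks), shut the lid and swung the hasp down over its staple. The job is handed in, but the hand-in call returned no verdict.

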